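# Put the hand plane away in the bench drawer

### The job

First pull the drawer of the bench cabinet out to its stop. Then draw the wooden plane out from under the low riser by its tail, set it down flat on the bench wholly clear of the riser and let go, take it again by the palm grip on top, and lower it, always upright, onto the floor of the empty front compartment of the drawer (lying crosswise, either way round) before letting go. Push the drawer fully home, and leave everything else as it was.

Things in the scene. Friction and masses are not known exactly. Their poses are not given: they have to be found in the camera images.
- cabinet: Grey cabinet fixed on the bench, 270 deep (x) by 280 wide (y) by 130 high, with one drawer. Origin: on the bench under the middle of its front face; +x points back into it, the front looks along its own -x. Yellow ear defenders are fixed on its top towards the back.
- drawer (a joint): Travel of the cabinet's drawer in m: 0 shut, 0.15 fully out against its stop; it slides along the cabinet's own -x, stiff by about 2.5 N plus 12 N per m/s, no spring or catch.
- drawer_handle (a point): Middle of the drawer's dark steel bar handle: a level round bar 10 thick, 120 long along the cabinet's y, on two thin posts at 45 either side of the middle. It stands 45 out from the drawer front (18 thick, ending 126 above the bench), 112 above the bench, and is reached from above. Moves with the drawer; the cabinet's axes.
- bay (a point): Centre of the floor of the drawer's empty front compartment (moves with it; the cabinet's axes). Inside 84 along x by 225 along y; floor 22 above the bench; side walls and rear divider rise 52 above the floor, the drawer front (the -x wall) 104. Files and stones lie behind the divider. Shut, there is 96 of height over the floor.
- riser: Low plank riser fixed on the bench: board 200 deep (x) by 300 wide (y), underside at 92, top at 110 above the bench, on side panels 16 thick; open at the front, its own -x edge. Origin: on the bench under the middle of that front edge; +x points back under it. A jar and a sharpening stone, both fixed, stand on it 80 or more behind that edge.
- plane: Dark wooden hand plane, about 650 g: body 200 long (x), 62 wide (y), 40 high, steel toe, a palm grip on top and behind it (x = -65 to -5) a slanted iron reaching up to 60. Origin: centre of the sole; +x to the nose, z up. At the start it lies on the bench, nose and palm grip under the riser, its last 90 to 120 mm (the tail) sticking out of the open front.
- palm_grip (a point): Centre of the top of the plane's palm grip, a block 40 long (x) by 30 wide (y), standing 40 up from the body with rounded edges: at x = +30, z = 80 in the plane's frame. The plane balances about under it.
- mallet: Turned wooden mallet standing head down on the bench to the left, 84 across, 200 high. Origin: centre of its foot. Leave alone.
- sanding_block: Cork sanding block 120 x 50 x 40 without any grip, half under the riser beside the plane. Origin: centre of the underside. Leave alone.
- glue: White glue bottle, 60 across, 170 high, standing on the bench. Origin: centre of the foot. Leave alone.
- chisel: Chisel lying on the bench, 190 long along its x, 26 wide, 24 high. Origin: underside, where blade and handle meet. Leave alone.
- offcut: Pale batten offcut 50 x 180 (y) x 24 high lying near the robot. Origin: centre of the underside. Leave alone.
- tape: Grey tape measure case 70 x 40 x 65 high. Origin: centre of the underside. Leave alone.
There are look-alikes about, which are no part of the job. What is shaped like the plane but purple is not meant.

How it is judged:
By the outcome, as a careful person would: the job done as asked, in the order asked, and still so for the second after the job is handed in, with the robot touching nothing.
It also fails if it takes over 70 s, if anything falls off the work surface, if the arm or the gripper's body presses on something with over 40 N, if the wrist force passes 120 N, or if a joint passes its speed limit or range.

### The arm

A 6-joint arm with a two-finger parallel gripper is mounted at the origin on the work surface. World frame = base frame: x ahead of the robot, y to its left, z up, the work surface at z = 0. Lengths are in m, angles in rad, forces in N, time in s.
With the tool pointing down it reaches from about 0.35 to 0.775 m from the base axis. Payload 7.3 kg.
Tool frame: the origin (TCP) lies on the front face of the gripper's body, between the roots of the fingers; the fingertips stand ahead of it and the grasp point (between the pads) lies 47 mm ahead of it (finger_overhang is the z of the fingertips in the tool frame, in m); z points along the fingers, y is the line along which they close (so a half turn about z gives the same grasp; the last joint's range is limited). The gripper opens to 92 mm and grips with 3 to 60 N. Pads are 19 mm wide; open, the fingers measure 130 mm over their backs; the gripper's body (75 mm by 190 mm) begins 47 mm behind the grasp point.
Start: joints at [1.059, 0.342, 1.524, -0, 1.275, -0.146], TCP at [0.188, 0.49, 0.292] pointing down, gripper open.
Joint ranges: [-2.53, 2.53], [-0.77, 2.02], [0.04, 2.7], [-1, 4.14], [0.28, 2.66], [-3.11, 3.11]. Speed limits (rad/s): [2.57, 2.57, 3.14, 3.14, 3.14, 3.14].

### API

Orientations are given as [roll, pitch, yaw] about the fixed x, y, z axes, in that order (R = Rz(yaw) Ry(pitch) Rx(roll)).
In Python, from cell import * gives the robot as it stands. The module is installed in compiled form; this text tells all that it offers.
- The arm moves only by the tool arm_command, never from a script. Its argument "series" is a list of rows, each an object of numbers: "x", "y", "z": the shift along the tool's x, y, z in mm; "rx", "ry", "rz": the turn, a rotation vector about the tool's x, y, z in degrees. A call has 1 to 20 rows; each row is the pose to reach, as a shift and turn from the pose commanded when the call began, along the tool's axes at that moment; what a row does not reach only later rows make up. A row lasts 1/10 s, in which the tool goes at most 50 mm and 8.59 degrees, less where a joint would pass 70% of its speed; a pose out of reach is approached as far as the arm can. A call with a gripper value outside its range is refused whole. "hand" is the finger opening in mm, from 0 to 91.8, set as the call begins (left out, the last holds). The fingers move at their own pace and stop on an object; "squeeze" is the grip in N (left out, the last holds). Time passes only in rows, so rows that repeat a pose let the fingers close. It gives the time, the measured TCP pose, the force, the opening and the grip force at its end, in the units of the state.
- observe(): the state, without advancing time (a new reading comes with each control period).
- read_camera(name): name is "scene" or "top"; returns a dict with "pixels" (400x640x3 uint8, blue, green, red), "K" (3x3 intrinsics, pixels), "k1" (the pictures are not rectified: a ray, as slopes to the right and down, at radius r is drawn at 1 + k1 r^2 times it, then the intrinsics apply), "rvec" (rotation vector, rad) and "tvec" (3), from world to camera coordinates, as OpenCV has them. Camera axes: x right, y down, z forward; pixel columns grow to the right and rows downward; lengths in m; the calibration is good to about 2 mm. A picture is of the moment at which its call begins. There is no depth.
- hand_in(): hands the job in; it is judged then, once.
Trained networks look in a picture, given as the dict that the camera call returned (one of the last four; its "shot" number tells which), for a name from the list of things; names that differ only in an ending like _2 or _b are one class to them, and where a whole thing is asked for, a point or a joint stands for the part that bears it (a point fixed in the world has none). Each returns a list of dicts, best first, with "confidence" (0 to 1); they miss things now and then, are a little off and sometimes report something else, mostly with a low value. They report only what shows in the picture. A call takes as long as a camera call. They do not tell look-alikes from the thing itself.
- boxes_of(picture, query): "point" ([x, y, z] in m, in world coordinates, good to about 4 mm: the middle of the surface that is visible of it).
- trace(picture, query): "pixels" (400x640 bool, what is visible of it).
- mark_of(picture, query): "point" ([x, y, z] in m, in world coordinates, good to about 4 mm: a listed point, or the origin of a listed thing).
The state is a dict: "time": time; "qpos": joint angles; "qvel": joint speeds; "joint_efforts": joint torques, N m; "tool_pos": TCP position; "tool_rot": TCP orientation; "contact_force": force on the tool from outside, world axes, zero at the start; "torque": the same for the moment, N m; "opening": finger opening in m; "grip_force": force on a finger pad.
Only numpy, scipy, OpenCV 4.12 (cv2) and the standard library are available. Lean on these libraries where they do the work, as an engineer would, in place of code of your own. Each camera call takes 0.05 s, during which the arm holds its last target. There are 200 camera calls.

## Working session

There is one attempt and no reset: what is moved stays moved. The work goes in short steps, Python scripts to look and compute and a tool call to move; the robot and the scene stay as the last step left them, time stands still between calls to the robot, and variables do not carry over. Pictures are saved under pics/ and viewed, at most 10 in all, crops included, and the job is handed in when it is done.

Besides the shell and the picture viewer there is one more tool, called after "Call:" as a command line: name --argument value ..., lists and objects as JSON in quotes. arm_command: Moves the arm, as the interface text tells. Its arguments: {"type":"object","properties":{"series":{"type":"array"},"hand":{"type":"number"},"squeeze":{"type":"number"}},"required":["series"]}

```bash
mkdir -p pics; cat > h.py <<'E'
from cell import *
import numpy as np, cv2
from scipy.spatial.transform import Rotation as Rn
def tool():
    s=observe(); return np.array(s["tool_pos"]), Rn.from_euler('xyz',s["tool_rot"]), s
def proj(p,pts):
    X=Rn.from_rotvec(np.ravel(p["rvec"])).apply(np.atleast_2d(pts))+np.ravel(p["tvec"])
    u=X[:,:2]/X[:,2:]; u=u*(1+p["k1"]*(u**2).sum(1,keepdims=True)); K=np.array(p["K"])
    return u*[K[0,0],K[1,1]]+K[:2,2]
def unproj(p,uv,z):
    K=np.array(p["K"]); d=(np.atleast_2d(uv)-K[:2,2])/[K[0,0],K[1,1]]; u=d.copy()
    for _ in range(20): u=d/(1+p["k1"]*(u**2).sum(1,keepdims=True))
    R=Rn.from_rotvec(np.ravel(p["rvec"])).inv(); c=-R.apply(np.ravel(p["tvec"]))
    w=R.apply(np.c_[u,np.ones(len(u))]); return c+w*((z-c[2])/w[:,2])[:,None]
def shift(target,yaw=None):
    # mm shift & rotvec deg in tool axes; yaw = world yaw of tool x for tool pointing down
    p,R,s=tool(); d=R.inv().apply(np.array(target)-p)*1000
    print("shift",d.round(1))
    if yaw is not None:
        Rt=Rn.from_euler('xyz',[np.pi,0,yaw]); print("rot",(R.inv()*Rt).as_rotvec(degrees=True).round(1))
E
python3 - <<'E'
from h import *
p,R,s=tool(); print(s); print(R.as_matrix().round(3))
print(finger_overhang) if 'finger_overhang' in globals() else 0
for n in("scene","top"):
    c=read_camera(n); cv2.imwrite(f"pics/{n}0.png",c["pixels"])
    for q in "cabinet drawer_handle bay riser plane palm_grip mallet sanding_block glue chisel offcut tape".split():
        print(n,q,[(np.round(m["point"],3).tolist(),round(m["confidence"],2)) for m in mark_of(c,q)],"box",[(np.round(m["point"],3).tolist(),round(m["confidence"],2)) for m in boxes_of(c,q)])
E
```

```text
{'time': 0.0, 'qpos': array([ 1.05898440e+00,  3.42721877e-01,  1.52503840e+00, -2.97957840e-05,
        1.27541856e+00, -1.46007931e-01]), 'qvel': array([ 0.000362  , -0.00063306, -0.00189186,  0.00051789,  0.00060724,
        0.00121132]), 'joint_efforts': array([ 5.98592960e-04, -4.31237626e+01, -2.44218528e+01,  7.18666683e-02,
        5.61051350e-02, -1.68598258e-04]), 'tool_pos': array([0.18762306, 0.48998416, 0.29153787]), 'tool_rot': array([-3.14001920e+00, -2.02585816e-04,  2.77579719e+00]), 'contact_force': array([-0.22068828, -0.04997291, -0.37977755]), 'torque': array([ 0.00589709, -0.03137494,  0.0072754 ]), 'grip_force': 0.0, 'opening': 0.09199174802707617}
[[-0.934  0.358 -0.001]
 [ 0.358  0.934 -0.001]
 [ 0.    -0.002 -1.   ]]
0.0655
scene cabinet [([0.676, -0.166, 0.002], 0.78)] box [([0.812, -0.118, 0.131], 0.86), ([0.379, -0.086, 0.025], 0.67)]
scene drawer_handle [([0.616, -0.152, 0.111], 0.63)] box [([0.668, -0.117, 0.121], 0.66), ([0.616, 0.339, 0.043], 0.47)]
scene bay [] box [([0.664, -0.115, 0.126], 0.74)]
scene riser [] box []
scene plane [([0.672, 0.33, 0.0
[... 1441 characters left out ...]
([0.499, -0.48, 0.001], 0.47)] box [([0.625, 0.32, 0.039], 0.88), ([0.327, 0.319, 0.044], 0.55)]
top mallet [([0.399, 0.522, 0.0], 0.62)] box [([0.397, 0.502, 0.099], 0.79)]
top sanding_block [([0.692, 0.178, 0.001], 0.71)] box [([0.649, 0.181, 0.037], 0.63)]
top glue [([0.36, -0.474, -0.004], 0.62), ([0.668, 0.278, -0.003], 0.22)] box [([0.36, -0.458, 0.112], 0.57)]
top chisel [([0.443, 0.102, 0.004], 0.71), ([0.673, -0.165, 0.003], 0.47)] box [([0.423, 0.105, 0.026], 0.79)]
top offcut [([0.369, -0.095, -0.002], 0.65), ([0.61, -0.155, 0.108], 0.44)] box [([0.368, -0.091, 0.023], 0.95)]
top tape [([0.5, -0.479, 0.002], 0.62)] box [([0.496, -0.469, 0.066], 0.64), ([0.423, 0.104, 0.027], 0.5)]
```

View pics/scene0.png

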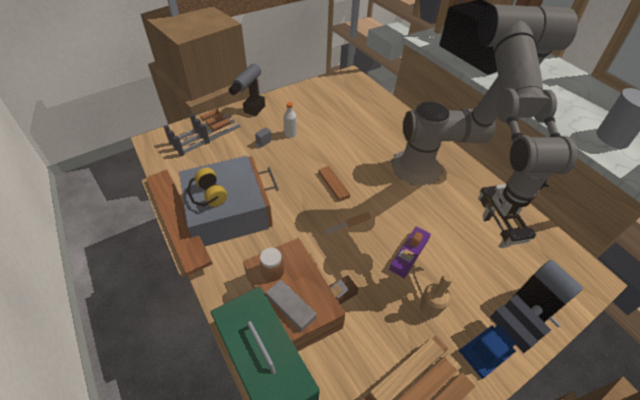

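View pics/top0.png

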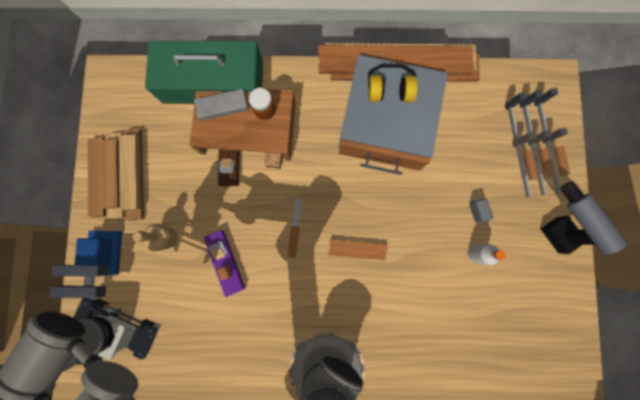

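```bash
python3 - <<'E'
from h import *
c=read_camera("top"); I=c["pixels"]
a=cv2.resize(I[80:200,180:300],(480,480),interpolation=cv2.INTER_CUBIC)
b=cv2.resize(I[130:190,330:450],(480,240),interpolation=cv2.INTER_CUBIC)
cv2.imwrite("pics/crop.png",np.vstack([a[:]])); cv2.imwrite("pics/crop2.png",b)
def rect(q,z,near):
    for t in trace(c,q):
        m=t["pixels"].astype(np.uint8); ys,xs=np.nonzero(m)
        w=unproj(c,np.c_[xs,ys],z)
        r=cv2.minAreaRect((w[:,:2]*1000).astype(np.float32)); print(q,round(t["confidence"],2),r,cv2.boxPoints(r).round().tolist())
for q,z in (("plane",.04),("riser",.11),("cabinet",.13),("drawer_handle",.112),("sanding_block",.04)): rect(q,z,0)
E
```

```text
plane 0.69 ((628.6510620117188, 326.07049560546875), (124.6192398071289, 73.88259887695312), 2.482778549194336) [[565.0, 360.0], [568.0, 286.0], [693.0, 292.0], [689.0, 366.0]]
plane 0.58 ((327.2890625, 322.50042724609375), (199.19239807128906, 69.09703063964844), 22.661540985107422) [[222.0, 316.0], [249.0, 252.0], [433.0, 329.0], [406.0, 393.0]]
riser 0.91 ((754.4505004882812, 269.147216796875), (314.5616149902344, 224.95928955078125), 86.39281463623047) [[632.0, 119.0], [857.0, 105.0], [877.0, 419.0], [652.0, 433.0]]
cabinet 0.76 ((771.984619140625, -184.7354278564453), (280.11407470703125, 340.2344055175781), 78.1790542602539) [[577.0, -287.0], [910.0, -357.0], [967.0, -82.0], [634.0, -13.0]]
drawer_handle 0.65 ((641.37255859375, -159.01329040527344), (275.38134765625, 76.65830993652344), 78.54536437988281) [[576.0, -286.0], [652.0, -302.0], [706.0, -32.0], [631.0, -16.0]]
sanding_block 0.63 ((650.4471435546875, 182.30007934570312), (49.17902374267578, 54.761741638183594), 0.6266992092132568) [[626.0, 209.0], [626.0, 155.0], [675.0, 155.0], [675.0, 210.0]]
```

View pics/crop.png

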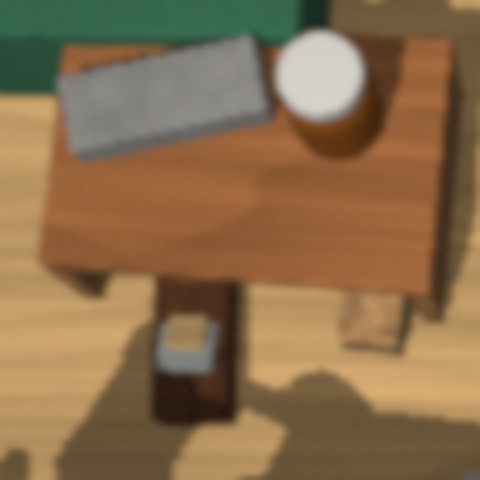

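View pics/crop2.png

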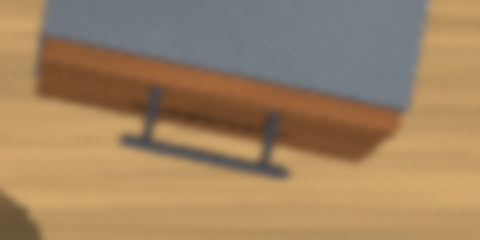

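Candidates for the plane in the top view are the dark one at (229,168), with its nose under the riser, and the purple one at (225,262). By the description I choose the dark one, and the crop confirms it: dark body, iron just outside the riser edge. In the second crop the handle bar runs from about (360,165) to (402,173).

```bash
python3 - <<'E'
from h import *
c=read_camera("top")
e=unproj(c,[[360.5,164.75],[402,173.25]],.112); print("bar ends",e.round(3),np.linalg.norm(e[0]-e[1]),e.mean(0))
d=e[0]-e[1]; print("cab y dir deg",np.degrees(np.arctan2(d[1],d[0])))
f=lambda u:(np.array(u)/4+[180,80])
print("plane top L,R far/near",unproj(c,[f([154,285]),f([154,405]),f([240,285]),f([236,408])],.04).round(3))
H=np.mean([m[0]["point"] for m in (mark_of(c,"drawer_handle"),mark_of(read_camera("scene"),"drawer_handle"),mark_of(read_camera("top"),"drawer_handle"))],0);print(H)
ps=[]
for n in ("top","scene")*4:
    k=read_camera(n)
    a=[m["point"] for m in mark_of(k,"plane") if m["point"][0]>.5][:1]; b=[m["point"] for m in mark_of(k,"palm_grip") if m["point"][0]>.6][:1]
    print(a,b)
shift([H[0],H[1],.26],np.radians(78))
E
```

```text
bar ends [[ 0.624 -0.093  0.112]
 [ 0.599 -0.217  0.112]] 0.12630538712593178 [ 0.61138192 -0.15530586  0.112     ]
cab y dir deg 78.829673628504
plane top L,R far/near [[0.679 0.358 0.04 ]
 [0.581 0.353 0.04 ]
 [0.68  0.288 0.04 ]
 [0.579 0.287 0.04 ]]
[ 0.61366667 -0.15256667  0.10903333]
[[0.6717, 0.3292, 0.0038]] [[0.6954, 0.3293, 0.0775]]
[[0.6712, 0.3336, 0.0009]] [[0.7008, 0.3325, 0.0815]]
[[0.6713, 0.3262, 0.0011]] [[0.7008, 0.3307, 0.077]]
[[0.6702, 0.3324, 0.0018]] [[0.6991, 0.3313, 0.0794]]
[[0.6719, 0.3287, 0.0024]] [[0.7, 0.3312, 0.0802]]
[[0.672, 0.3347, 0.0006]] [[0.7016, 0.336, 0.0805]]
[[0.6713, 0.3316, 0.0015]] [[0.6647, 0.2791, -0.0014]]
[[0.6713, 0.3345, -0.0019]] [[0.7009, 0.3328, 0.0792]]
shift [-627.7 -448.    32.2]
rot [ 0. -0. 81.]
```

Call:
arm_command --series '[{"x":-100,"y":-72,"z":5,"rz":8},{"x":-200,"y":-143,"z":10,"rz":16},{"x":-300,"y":-215,"z":15,"rz":24},{"x":-400,"y":-286,"z":20,"rz":40},{"x":-500,"y":-358,"z":25,"rz":60},{"x":-628,"y":-450,"z":32,"rz":80},{"x":-628,"y":-450,"z":32,"rz":80},{"x":-628,"y":-450,"z":32,"rz":80},{"x":-628,"y":-450,"z":32,"rz":80},{"x":-628,"y":-450,"z":32,"rz":80},{"x":-628,"y":-450,"z":32,"rz":80},{"x":-628,"y":-450,"z":32,"rz":80},{"x":-628,"y":-450,"z":32,"rz":80},{"x":-628,"y":-450,"z":32,"rz":80},{"x":-628,"y":-450,"z":32,"rz":80},{"x":-628,"y":-450,"z":32,"rz":80},{"x":-628,"y":-450,"z":32,"rz":80},{"x":-628,"y":-450,"z":32,"rz":80}]' --hand 36 --squeeze 30

```text
invalid input
```

```bash
python3 - <<'E'
from h import *
p,R,s=tool();print(p,np.degrees(s["tool_rot"]),s["opening"],s["time"])
shift([.613,-.154,.159],np.radians(78.8))
E
```

```text
[0.18778751 0.49027755 0.29223919] [1.79994714e+02 1.49152076e-03 1.59039932e+02] 0.09164820412272585 4.3
shift [-627.5 -449.6  133.2]
rot [ 0.  -0.  80.2]
```

Call:
arm_command --series '[{"x":-50,"y":-36,"z":3,"rx":0,"ry":0,"rz":6}]' --hand 36 --squeeze 30

```text
time: 4.4
tool_pos: [0.2138, 0.4511, 0.2898]
tool_rot: [3.139, -0.001, 2.675]
contact_force: [2.0, 0.6, 0.4]
opening: 0.0876
grip_force: 0.0
```

```bash
python3 - <<'E'
from h import *
p,R,s=tool();print(p,np.degrees(s["tool_rot"]))
shift([.613,-.154,.25],np.radians(78.8))
E
```

```text
[0.21380966 0.45105591 0.28979874] [ 1.79854567e+02 -6.65914134e-02  1.53256241e+02]
shift [-628.8 -360.8   38.2]
rot [ 0.1 -0.2 74.5]
```

Call:
arm_command --series '[{"x":-629,"y":-361,"z":38,"rx":0,"ry":0,"rz":74},{"x":-629,"y":-361,"z":38,"rx":0,"ry":0,"rz":74},{"x":-629,"y":-361,"z":38,"rx":0,"ry":0,"rz":74},{"x":-629,"y":-361,"z":38,"rx":0,"ry":0,"rz":74},{"x":-629,"y":-361,"z":38,"rx":0,"ry":0,"rz":74},{"x":-629,"y":-361,"z":38,"rx":0,"ry":0,"rz":74},{"x":-629,"y":-361,"z":38,"rx":0,"ry":0,"rz":74},{"x":-629,"y":-361,"z":38,"rx":0,"ry":0,"rz":74},{"x":-629,"y":-361,"z":38,"rx":0,"ry":0,"rz":74},{"x":-629,"y":-361,"z":38,"rx":0,"ry":0,"rz":74},{"x":-629,"y":-361,"z":38,"rx":0,"ry":0,"rz":74},{"x":-629,"y":-361,"z":38,"rx":0,"ry":0,"rz":74},{"x":-629,"y":-361,"z":38,"rx":0,"ry":0,"rz":74},{"x":-629,"y":-361,"z":38,"rx":0,"ry":0,"rz":74},{"x":-629,"y":-361,"z":38,"rx":0,"ry":0,"rz":74},{"x":-629,"y":-361,"z":38,"rx":0,"ry":0,"rz":74},{"x":-629,"y":-361,"z":38,"rx":0,"ry":0,"rz":74},{"x":-629,"y":-361,"z":38,"rx":0,"ry":0,"rz":74}]'

```text
time: 6.2
tool_pos: [0.6118, -0.1573, 0.2518]
tool_rot: [-3.141, -0.0, 1.38]
contact_force: [0.8, -0.3, -0.6]
opening: 0.0359
grip_force: 0.0
```

```bash
python3 - <<'E'
from h import *
p,R,s=tool();print(p,np.degrees(s["tool_rot"]),s["time"],s["opening"])
shift([.613,-.154,.159],np.radians(78.8))
E
```

```text
[ 0.61175191 -0.15732429  0.25184409] [-1.79968922e+02 -2.55055574e-02  7.90913089e+01] 6.2 0.035857246226390575
shift [ 3.5  0.6 92.8]
rot [-0.  -0.   0.3]
```

Call:
arm_command --series '[{"x":3,"y":1,"z":30,"rx":0,"ry":0,"rz":0},{"x":3,"y":1,"z":60,"rx":0,"ry":0,"rz":0},{"x":3,"y":1,"z":75,"rx":0,"ry":0,"rz":0},{"x":3,"y":1,"z":85,"rx":0,"ry":0,"rz":0},{"x":3,"y":1,"z":92,"rx":0,"ry":0,"rz":0},{"x":3,"y":1,"z":92,"rx":0,"ry":0,"rz":0}]'

```text
time: 6.8
tool_pos: [0.6136, -0.1551, 0.1597]
tool_rot: [-3.141, -0.0, 1.38]
contact_force: [-0.1, 0.3, 0.0]
opening: 0.0362
grip_force: 0.0
```

Call:
arm_command --series '[{"x":0,"y":0,"z":0,"rx":0,"ry":0,"rz":0},{"x":0,"y":0,"z":0,"rx":0,"ry":0,"rz":0},{"x":0,"y":0,"z":0,"rx":0,"ry":0,"rz":0},{"x":0,"y":0,"z":0,"rx":0,"ry":0,"rz":0},{"x":0,"y":0,"z":0,"rx":0,"ry":0,"rz":0}]' --hand 0

```text
time: 7.3
tool_pos: [0.6112, -0.1552, 0.1604]
tool_rot: [-3.135, -0.0, 1.38]
contact_force: [-11.8, 2.1, 8.5]
opening: 0.0089
grip_force: 30.0
```

Call:
arm_command --series '[{"x":0,"y":-10,"z":0,"rx":0,"ry":0,"rz":0},{"x":0,"y":-25,"z":0,"rx":0,"ry":0,"rz":0},{"x":0,"y":-45,"z":0,"rx":0,"ry":0,"rz":0},{"x":0,"y":-65,"z":0,"rx":0,"ry":0,"rz":0},{"x":0,"y":-85,"z":0,"rx":0,"ry":0,"rz":0},{"x":0,"y":-105,"z":0,"rx":0,"ry":0,"rz":0},{"x":0,"y":-125,"z":0,"rx":0,"ry":0,"rz":0},{"x":0,"y":-135,"z":0,"rx":0,"ry":0,"rz":0},{"x":0,"y":-142,"z":0,"rx":0,"ry":0,"rz":0},{"x":0,"y":-147,"z":0,"rx":0,"ry":0,"rz":0},{"x":0,"y":-150,"z":0,"rx":0,"ry":0,"rz":0},{"x":0,"y":-153,"z":0,"rx":0,"ry":0,"rz":0},{"x":0,"y":-153,"z":0,"rx":0,"ry":0,"rz":0}]'

```text
time: 8.6
tool_pos: [0.4639, -0.1255, 0.1604]
tool_rot: [3.14, -0.002, 1.379]
contact_force: [1.8, 7.5, 3.5]
opening: 0.0088
grip_force: 30.0
```

Call:
arm_command --series '[{"x":0,"y":-2,"z":0,"rx":0,"ry":0,"rz":0},{"x":0,"y":-3,"z":0,"rx":0,"ry":0,"rz":0},{"x":0,"y":-4,"z":0,"rx":0,"ry":0,"rz":0},{"x":0,"y":-4,"z":0,"rx":0,"ry":0,"rz":0}]'

```text
time: 9.0
tool_pos: [0.4633, -0.1254, 0.1605]
tool_rot: [3.132, -0.002, 1.378]
contact_force: [15.6, 7.1, -9.6]
opening: 0.0091
grip_force: 30.0
```

Call:
arm_command --series '[{"x":0,"y":3,"z":0,"rx":0,"ry":0,"rz":0},{"x":0,"y":3,"z":0,"rx":0,"ry":0,"rz":0},{"x":0,"y":3,"z":0,"rx":0,"ry":0,"rz":0},{"x":0,"y":3,"z":0,"rx":0,"ry":0,"rz":0},{"x":0,"y":3,"z":-30,"rx":0,"ry":0,"rz":0},{"x":0,"y":3,"z":-75,"rx":0,"ry":0,"rz":0},{"x":0,"y":3,"z":-110,"rx":0,"ry":0,"rz":0},{"x":0,"y":3,"z":-110,"rx":0,"ry":0,"rz":0}]' --hand 34

```text
time: 9.8
tool_pos: [0.4642, -0.1273, 0.2746]
tool_rot: [3.132, 0.002, 1.379]
contact_force: [0.7, -1.0, -0.1]
opening: 0.0337
grip_force: 0.0
```

```bash
python3 - <<'E'
from h import *
p,R,s=tool();print(p,np.degrees(s["tool_rot"]),s["time"],s["opening"])
c=read_camera("top")
for q in("drawer_handle","bay","cabinet"): print(q,[m["point"] for m in mark_of(c,q)])
y=np.radians(2.5); u=np.array([np.cos(y),np.sin(y)])
t=np.array([.671,.331])-.078*u; print(t)
shift([t[0],t[1],.20],np.radians(182.5))
E
```

```text
[ 0.46415788 -0.12726186  0.2745521 ] [1.79466275e+02 1.31443623e-01 7.90307201e+01] 9.8 0.03372806527095592
drawer_handle [[0.6729, -0.1647, 0.0056]]
bay [[0.5663, -0.1458, 0.0254]]
cabinet [[0.6721, -0.1643, 0.0017]]
[0.59307424 0.32759769]
shift [470.4  42.7  68.8]
rot [-1.000e-01 -1.000e-01 -1.035e+02]
```

Call:
arm_command --series '[{"x":470,"y":43,"z":20,"rx":0,"ry":0,"rz":-103.5},{"x":470,"y":43,"z":20,"rx":0,"ry":0,"rz":-103.5},{"x":470,"y":43,"z":20,"rx":0,"ry":0,"rz":-103.5},{"x":470,"y":43,"z":20,"rx":0,"ry":0,"rz":-103.5},{"x":470,"y":43,"z":20,"rx":0,"ry":0,"rz":-103.5},{"x":470,"y":43,"z":20,"rx":0,"ry":0,"rz":-103.5},{"x":470,"y":43,"z":20,"rx":0,"ry":0,"rz":-103.5},{"x":470,"y":43,"z":20,"rx":0,"ry":0,"rz":-103.5},{"x":470,"y":43,"z":20,"rx":0,"ry":0,"rz":-103.5},{"x":470,"y":43,"z":20,"rx":0,"ry":0,"rz":-103.5},{"x":470,"y":43,"z":20,"rx":0,"ry":0,"rz":-103.5},{"x":470,"y":43,"z":20,"rx":0,"ry":0,"rz":-103.5},{"x":470,"y":43,"z":20,"rx":0,"ry":0,"rz":-103.5},{"x":470,"y":43,"z":20,"rx":0,"ry":0,"rz":-103.5},{"x":470,"y":43,"z":20,"rx":0,"ry":0,"rz":-103.5}]' --hand 91

```text
time: 11.5
tool_pos: [0.594, 0.3266, 0.2492]
tool_rot: [-3.141, -0.001, -3.101]
contact_force: [0.1, 0.5, -0.7]
opening: 0.0909
grip_force: 0.0
```

```bash
python3 - <<'E'
from h import *
p,R,s=tool();print(p,np.degrees(s["tool_rot"]),s["time"],s["opening"])
shift([.593,.3275,.073],np.radians(182.5))
c=read_camera("top");print([m["point"] for m in mark_of(c,"plane")])
c=read_camera("scene");print([m["point"] for m in mark_of(c,"plane")])
I=c["pixels"]; cv2.imwrite("pics/s1.png",cv2.resize(I[150:350,220:480],(780,600)))
E
```

```text
[0.59400695 0.32658414 0.24915499] [-1.79980957e+02 -5.95254352e-02 -1.77649869e+02] 11.5 0.09086244420186747
shift [  0.8   1.  176.2]
rot [-0.  -0.1 -0.1]
[[0.3243, 0.3282, -0.0019], [0.6748, 0.3283, -0.0001], [0.4437, 0.1035, 0.0029]]
[[0.3244, 0.3279, 0.0008], [0.6685, 0.3306, -0.0004]]
```

View pics/s1.png

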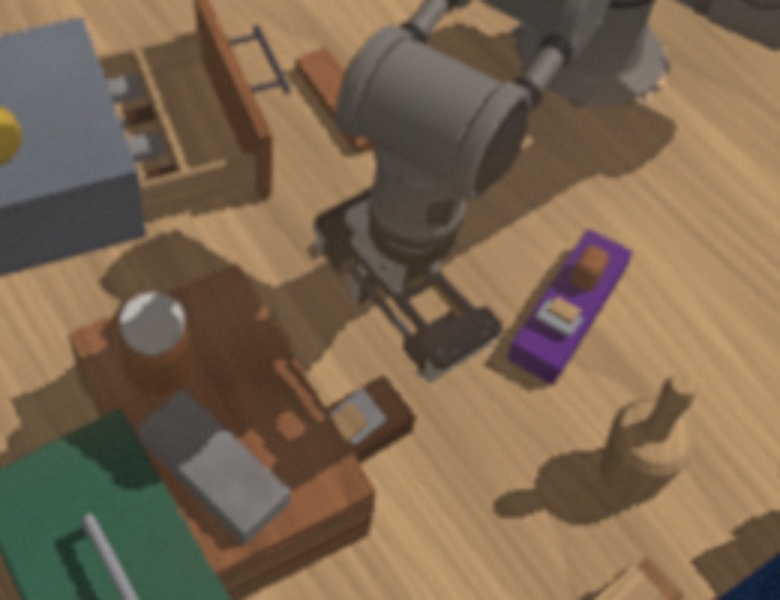

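Call:
arm_command --series '[{"x":0,"y":-1,"z":40,"rx":0,"ry":0,"rz":0},{"x":0,"y":-1,"z":80,"rx":0,"ry":0,"rz":0},{"x":0,"y":-1,"z":115,"rx":0,"ry":0,"rz":0},{"x":0,"y":-1,"z":140,"rx":0,"ry":0,"rz":0},{"x":0,"y":-1,"z":155,"rx":0,"ry":0,"rz":0},{"x":0,"y":-1,"z":165,"rx":0,"ry":0,"rz":0},{"x":0,"y":-1,"z":174,"rx":0,"ry":0,"rz":0},{"x":0,"y":-1,"z":174,"rx":0,"ry":0,"rz":0}]' --squeeze 15

```text
time: 12.5
tool_pos: [0.5941, 0.3259, 0.0755]
tool_rot: [-3.141, -0.0, -3.097]
contact_force: [-0.6, -0.0, -0.2]
opening: 0.091
grip_force: 0.0
```

Call:
arm_command --series '[{"x":0,"y":0,"z":0,"rx":0,"ry":0,"rz":0},{"x":0,"y":0,"z":0,"rx":0,"ry":0,"rz":0},{"x":0,"y":0,"z":0,"rx":0,"ry":0,"rz":0},{"x":0,"y":0,"z":0,"rx":0,"ry":0,"rz":0},{"x":0,"y":0,"z":0,"rx":0,"ry":0,"rz":0},{"x":0,"y":0,"z":0,"rx":0,"ry":0,"rz":0}]' --hand 40

```text
time: 13.1
tool_pos: [0.5943, 0.3262, 0.0764]
tool_rot: [3.141, 0.001, -3.097]
contact_force: [-1.2, 1.0, 3.5]
opening: 0.0623
grip_force: 15.0
```

Call:
arm_command --series '[{"x":10,"y":0,"z":0,"rx":0,"ry":0,"rz":0},{"x":25,"y":0,"z":0,"rx":0,"ry":0,"rz":0},{"x":40,"y":-5,"z":0,"rx":0,"ry":0,"rz":0},{"x":55,"y":-12,"z":0,"rx":0,"ry":0,"rz":0},{"x":70,"y":-20,"z":0,"rx":0,"ry":0,"rz":0},{"x":85,"y":-28,"z":0,"rx":0,"ry":0,"rz":0},{"x":100,"y":-36,"z":0,"rx":0,"ry":0,"rz":0},{"x":115,"y":-44,"z":0,"rx":0,"ry":0,"rz":0},{"x":130,"y":-52,"z":0,"rx":0,"ry":0,"rz":0},{"x":142,"y":-58,"z":0,"rx":0,"ry":0,"rz":0},{"x":150,"y":-62,"z":0,"rx":0,"ry":0,"rz":0},{"x":155,"y":-65,"z":0,"rx":0,"ry":0,"rz":0},{"x":155,"y":-65,"z":0,"rx":0,"ry":0,"rz":0}]' --squeeze 25

```text
time: 14.4
tool_pos: [0.4424, 0.254, 0.0764]
tool_rot: [3.141, 0.001, -3.097]
contact_force: [1.0, -0.7, 6.9]
opening: 0.0616
grip_force: 24.9
```

```bash
python3 - <<'E'
from h import *
p,R,s=tool();print(p,np.degrees(s["tool_rot"]),s["time"],s["opening"],s["contact_force"])
for n in("top","scene"):
    c=read_camera(n)
    for q in("plane","palm_grip","riser","sanding_block"):print(q,[(m["point"],m["confidence"]) for m in mark_of(c,q)])
E
```

```text
[0.44243573 0.25402585 0.07636717] [ 1.79984824e+02  6.12389469e-02 -1.77458878e+02] 14.4 0.0615592492590904 [ 1.02662041 -0.66640504  6.85952992]
plane [([0.52, 0.2568, -0.0003], 0.76)]
palm_grip [([0.5493, 0.2584, 0.0786], 0.83), ([0.6653, 0.2794, -0.0029], 0.42)]
riser [([0.6636, 0.2762, -0.0014], 0.55)]
sanding_block [([0.6908, 0.1788, -0.001], 0.63)]
plane [([0.521, 0.2613, -0.0], 0.8)]
palm_grip [([0.5494, 0.2592, 0.0814], 0.92), ([0.294, 0.3121, 0.0798], 0.91)]
riser [([0.6621, 0.2807, -0.0021], 0.67)]
sanding_block [([0.6663, 0.2831, -0.0025], 0.58)]
```

Call:
arm_command --series '[{"x":0,"y":0,"z":0,"rx":0,"ry":0,"rz":0},{"x":0,"y":0,"z":0,"rx":0,"ry":0,"rz":0},{"x":0,"y":0,"z":0,"rx":0,"ry":0,"rz":0},{"x":0,"y":0,"z":0,"rx":0,"ry":0,"rz":0},{"x":0,"y":0,"z":-20,"rx":0,"ry":0,"rz":0},{"x":0,"y":0,"z":-60,"rx":0,"ry":0,"rz":0},{"x":0,"y":0,"z":-100,"rx":0,"ry":0,"rz":0},{"x":-30,"y":0,"z":-120,"rx":0,"ry":0,"rz":0},{"x":-70,"y":0,"z":-120,"rx":0,"ry":0,"rz":0},{"x":-107,"y":0,"z":-120,"rx":0,"ry":0,"rz":0},{"x":-107,"y":0,"z":-120,"rx":0,"ry":0,"rz":0}]' --hand 91

```text
time: 16.0
tool_pos: [0.5526, 0.2584, 0.1954]
tool_rot: [3.141, 0.003, -3.099]
contact_force: [0.2, -0.3, 0.6]
opening: 0.0908
grip_force: 0.0
```

```bash
python3 - <<'E'
from h import *
p,R,s=tool();print(p,np.degrees(s["tool_rot"]),s["time"],s["opening"])
P=[];G=[]
for n in("top","scene")*2:
    c=read_camera(n)
    P+=[m["point"] for m in mark_of(c,"plane") if m["point"][0]>.45][:1]
    G+=[m["point"] for m in mark_of(c,"palm_grip") if m["point"][0]>.45][:1]
print(P,G)
shift([.5495,.2588,.113],np.radians(182.5))
E
```

```text
[0.5525942  0.25837816 0.19541051] [ 1.79979776e+02  1.53162680e-01 -1.77560288e+02] 16.0 0.09077169028356048
[[0.6919, 0.1794, 0.0012], [0.5186, 0.2601, -0.0024], [0.5197, 0.2582, -0.0019], [0.5199, 0.2593, 0.001]] [[0.5462, 0.2557, 0.0763], [0.5527, 0.2582, 0.0785], [0.5477, 0.2587, 0.0783], [0.5474, 0.2609, 0.0817]]
shift [-0.6 -0.2 83. ]
rot [0.  0.  0.1]
```

Call:
arm_command --series '[{"x":1,"y":0,"z":25,"rx":0,"ry":0,"rz":0},{"x":1,"y":0,"z":50,"rx":0,"ry":0,"rz":0},{"x":1,"y":0,"z":65,"rx":0,"ry":0,"rz":0},{"x":1,"y":0,"z":75,"rx":0,"ry":0,"rz":0},{"x":1,"y":0,"z":82,"rx":0,"ry":0,"rz":0},{"x":1,"y":0,"z":82,"rx":0,"ry":0,"rz":0}]' --hand 66

```text
time: 17.2
tool_pos: [0.5479, 0.2587, 0.1133]
tool_rot: [-3.141, -0.001, -3.097]
contact_force: [-0.3, -0.1, 0.6]
opening: 0.0661
grip_force: 0.0
```

Call:
arm_command --series '[{"x":0,"y":0,"z":0,"rx":0,"ry":0,"rz":0},{"x":0,"y":0,"z":0,"rx":0,"ry":0,"rz":0},{"x":0,"y":0,"z":0,"rx":0,"ry":0,"rz":0},{"x":0,"y":0,"z":0,"rx":0,"ry":0,"rz":0},{"x":0,"y":0,"z":0,"rx":0,"ry":0,"rz":0},{"x":0,"y":0,"z":0,"rx":0,"ry":0,"rz":0}]' --hand 15 --squeeze 35

```text
time: 17.8
tool_pos: [0.5482, 0.2581, 0.1142]
tool_rot: [-3.14, 0.0, -3.097]
contact_force: [1.0, -5.3, 3.0]
opening: 0.0296
grip_force: 34.9
```

Call:
arm_command --series '[{"x":0,"y":0,"z":-10,"rx":0,"ry":0,"rz":0},{"x":0,"y":0,"z":-30,"rx":0,"ry":0,"rz":0},{"x":0,"y":0,"z":-60,"rx":0,"ry":0,"rz":0},{"x":0,"y":0,"z":-90,"rx":0,"ry":0,"rz":0},{"x":0,"y":0,"z":-120,"rx":0,"ry":0,"rz":0},{"x":0,"y":0,"z":-145,"rx":0,"ry":0,"rz":0},{"x":0,"y":0,"z":-165,"rx":0,"ry":0,"rz":0},{"x":0,"y":0,"z":-175,"rx":0,"ry":0,"rz":0},{"x":0,"y":0,"z":-175,"rx":0,"ry":0,"rz":0}]'

```text
time: 18.7
tool_pos: [0.5481, 0.2591, 0.2896]
tool_rot: [3.141, 0.001, -3.097]
contact_force: [0.3, 0.4, -7.8]
opening: 0.0297
grip_force: 34.9
```

```bash
python3 - <<'E'
from h import *
p,R,s=tool();print(p,np.degrees(s["tool_rot"]),s["time"],s["opening"],s["contact_force"])
for n in("top","scene","top"):
    c=read_camera(n)
    for q in ("bay","cabinet","drawer_handle","palm_grip","plane"): print(n,q,[(m["point"],m["confidence"]) for m in mark_of(c,q)][:2])
cv2.imwrite("pics/t2.png",cv2.resize(c["pixels"][120:240,200:460],(780,360),interpolation=cv2.INTER_CUBIC))
E
```

```text
[0.54811562 0.25908088 0.28960663] [ 1.79952738e+02  7.55666799e-02 -1.77448232e+02] 18.7 0.029698282337265427 [ 0.25103143  0.37450341 -7.80416671]
top bay [([0.5662, -0.1408, 0.0209], 0.63)]
top cabinet [([0.5464, 0.2584, 0.2504], 0.71), ([0.6698, -0.164, 0.0014], 0.6)]
top drawer_handle [([0.4642, -0.123, 0.1063], 0.79), ([0.3588, -0.4714, -0.0012], 0.53)]
top palm_grip [([0.5478, 0.2575, 0.2533], 0.78), ([0.5195, 0.2611, 0.1747], 0.74)]
top plane [([0.5198, 0.2576, 0.1742], 0.81), ([0.3608, -0.4745, -0.0018], 0.47)]
scene bay [([0.5654, -0.1472, 0.0252], 0.87)]
scene cabinet [([0.679, -0.1677, -0.0003], 0.64)]
scene drawer_handle [([0.4684, -0.1238, 0.111], 0.66), ([0.3622, -0.475, -0.0004], 0.24)]
scene palm_grip [([0.2971, 0.312, 0.0776], 0.7), ([0.5499, 0.2603, 0.2528], 0.6)]
scene plane [([0.517, 0.2606, 0.1742], 0.73), ([0.3227, 0.3256, 0.0005], 0.7)]
top bay [([0.5684, -0.1434, 0.0214], 0.81)]
top cabinet [([0.6708, -0.1617, 0.0047], 0.76), ([0.3626, -0.4705, -0.0026], 0.35)]
top drawer_handle [([0.4661, -0.1226, 0.1081], 0.89)]
top palm_grip [([0.5461, 0.256, 0.2513], 0.92)]
top plane [([0.5231, 0.2584, 0.1767], 0.97)]
```

View pics/t2.png

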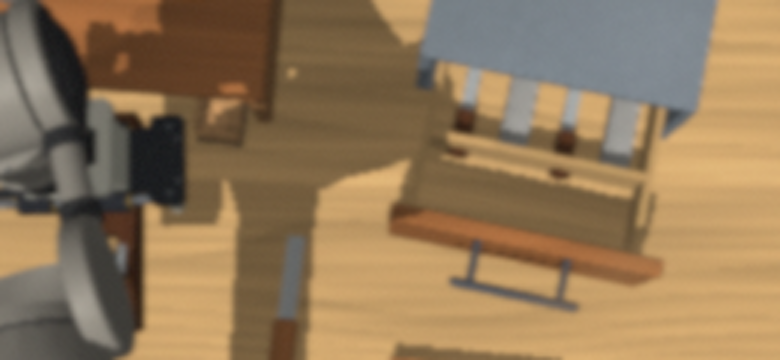

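```bash
python3 - <<'E'
from h import *
shift([.5606,-.1744,.29],np.radians(78.7))
E
```

```text
shift [   6.7 -433.3   -1.2]
rot [  0.    0.  103.8]
```

Call:
arm_command --series '[{"x":0,"y":-15,"z":0,"rx":0,"ry":0,"rz":4},{"x":0,"y":-40,"z":0,"rx":0,"ry":0,"rz":10},{"x":0,"y":-70,"z":0,"rx":0,"ry":0,"rz":17},{"x":0,"y":-100,"z":0,"rx":0,"ry":0,"rz":24},{"x":0,"y":-130,"z":0,"rx":0,"ry":0,"rz":31},{"x":0,"y":-160,"z":0,"rx":0,"ry":0,"rz":38},{"x":2,"y":-190,"z":0,"rx":0,"ry":0,"rz":45},{"x":2,"y":-220,"z":0,"rx":0,"ry":0,"rz":52},{"x":3,"y":-250,"z":0,"rx":0,"ry":0,"rz":59},{"x":4,"y":-280,"z":0,"rx":0,"ry":0,"rz":66},{"x":4,"y":-310,"z":0,"rx":0,"ry":0,"rz":73},{"x":5,"y":-340,"z":0,"rx":0,"ry":0,"rz":80},{"x":6,"y":-370,"z":0,"rx":0,"ry":0,"rz":87},{"x":7,"y":-395,"z":0,"rx":0,"ry":0,"rz":93},{"x":7,"y":-415,"z":0,"rx":0,"ry":0,"rz":98},{"x":7,"y":-428,"z":0,"rx":0,"ry":0,"rz":102},{"x":7,"y":-433,"z":0,"rx":0,"ry":0,"rz":103.8},{"x":7,"y":-433,"z":0,"rx":0,"ry":0,"rz":103.8},{"x":7,"y":-433,"z":0,"rx":0,"ry":0,"rz":103.8}]'

```text
time: 21.5
tool_pos: [0.5602, -0.1734, 0.2888]
tool_rot: [-3.141, -0.001, 1.376]
contact_force: [0.2, 0.3, -8.0]
opening: 0.0298
grip_force: 34.9
```

```bash
python3 - <<'E'
from h import *
p,R,s=tool();print(p,np.degrees(s["tool_rot"]),s["time"],s["opening"],s["contact_force"])
shift([.5606,-.1744,.138],np.radians(78.7))
for n in("top","scene"):
    c=read_camera(n)
    for q in ("bay","drawer_handle","palm_grip","plane"): print(n,q,[(m["point"],round(m["confidence"],2)) for m in mark_of(c,q)][:2])
E
```

```text
[ 0.56023015 -0.17341337  0.28876072] [-1.79985951e+02 -3.22695937e-02  7.88402494e+01] 21.5 0.029837768090242422 [ 0.16351336  0.2765592  -7.9635058 ]
shift [ -1.    0.6 150.8]
rot [-0.  -0.   0.1]
top bay [([0.5683, -0.1426, 0.0238], 0.78), ([0.3979, 0.5171, -0.0001], 0.7)]
top drawer_handle [([0.4664, -0.1219, 0.1089], 0.72)]
top palm_grip [([0.2981, 0.3156, 0.0812], 0.81), ([0.4995, -0.4818, 0.0044], 0.57)]
top plane [([0.5676, -0.1405, 0.1759], 0.82), ([0.3231, 0.3265, 0.0], 0.68)]
scene bay []
scene drawer_handle [([0.4653, -0.1213, 0.1088], 0.73)]
scene palm_grip [([0.5592, -0.1732, 0.2546], 0.66), ([0.2949, 0.314, 0.0774], 0.59)]
scene plane [([0.3239, 0.3272, 0.0012], 0.89), ([0.5661, -0.1416, 0.1772], 0.83)]
```

Call:
arm_command --series '[{"x":-2,"y":0,"z":10,"rx":0,"ry":0,"rz":0},{"x":-2,"y":0,"z":30,"rx":0,"ry":0,"rz":0},{"x":-2,"y":0,"z":45,"rx":0,"ry":0,"rz":0},{"x":-2,"y":0,"z":60,"rx":0,"ry":0,"rz":0},{"x":-2,"y":0,"z":75,"rx":0,"ry":0,"rz":0},{"x":-2,"y":0,"z":90,"rx":0,"ry":0,"rz":0},{"x":-2,"y":0,"z":100,"rx":0,"ry":0,"rz":0},{"x":-2,"y":0,"z":110,"rx":0,"ry":0,"rz":0},{"x":-2,"y":0,"z":120,"rx":0,"ry":0,"rz":0},{"x":-2,"y":0,"z":120,"rx":0,"ry":0,"rz":0}]'

```text
time: 23.0
tool_pos: [0.5593, -0.1758, 0.1672]
tool_rot: [-3.139, -0.001, 1.374]
contact_force: [-0.2, 1.2, -8.5]
opening: 0.0299
grip_force: 34.9
```

Call:
arm_command --series '[{"x":0,"y":0,"z":8,"rx":0,"ry":0,"rz":0},{"x":0,"y":0,"z":16,"rx":0,"ry":0,"rz":0},{"x":0,"y":0,"z":22,"rx":0,"ry":0,"rz":0},{"x":0,"y":0,"z":26,"rx":0,"ry":0,"rz":0},{"x":0,"y":0,"z":28,"rx":0,"ry":0,"rz":0},{"x":0,"y":0,"z":30,"rx":0,"ry":0,"rz":0},{"x":0,"y":0,"z":30,"rx":0,"ry":0,"rz":0}]'

```text
time: 23.7
tool_pos: [0.5599, -0.176, 0.1387]
tool_rot: [-3.142, -0.0, 1.374]
contact_force: [0.1, -0.3, -7.8]
opening: 0.0297
grip_force: 34.9
```

Call:
arm_command --series '[{"x":0,"y":0,"z":1,"rx":0,"ry":0,"rz":0},{"x":0,"y":0,"z":2,"rx":0,"ry":0,"rz":0},{"x":0,"y":0,"z":3,"rx":0,"ry":0,"rz":0},{"x":0,"y":0,"z":3,"rx":0,"ry":0,"rz":0}]'

```text
time: 24.1
tool_pos: [0.56, -0.1761, 0.1361]
tool_rot: [3.141, 0.0, 1.374]
contact_force: [-0.1, 0.2, -4.6]
opening: 0.0299
grip_force: 34.9
```

Call:
arm_command --series '[{"x":0,"y":0,"z":0.5,"rx":0,"ry":0,"rz":0},{"x":0,"y":0,"z":1,"rx":0,"ry":0,"rz":0},{"x":0,"y":0,"z":1,"rx":0,"ry":0,"rz":0}]'

```text
time: 24.4
tool_pos: [0.5605, -0.1762, 0.136]
tool_rot: [3.139, 0.0, 1.374]
contact_force: [-2.7, 1.5, 5.2]
opening: 0.0293
grip_force: 34.9
```

Call:
arm_command --series '[{"x":0,"y":0,"z":0,"rx":0,"ry":0,"rz":0},{"x":0,"y":0,"z":0,"rx":0,"ry":0,"rz":0},{"x":0,"y":0,"z":0,"rx":0,"ry":0,"rz":0},{"x":0,"y":0,"z":0,"rx":0,"ry":0,"rz":0}]' --hand 37

```text
time: 24.8
tool_pos: [0.56, -0.1761, 0.1347]
tool_rot: [3.141, -0.0, 1.374]
contact_force: [0.0, -0.6, 0.2]
opening: 0.0369
grip_force: 0.0
```

Call:
arm_command --series '[{"x":0,"y":0,"z":-10,"rx":0,"ry":0,"rz":0},{"x":0,"y":0,"z":-25,"rx":0,"ry":0,"rz":0},{"x":0,"y":0,"z":-45,"rx":0,"ry":0,"rz":0},{"x":0,"y":0,"z":-80,"rx":0,"ry":0,"rz":0},{"x":0,"y":0,"z":-120,"rx":0,"ry":0,"rz":0},{"x":0,"y":0,"z":-120,"rx":0,"ry":0,"rz":0}]'

```text
time: 25.4
tool_pos: [0.562, -0.1769, 0.2615]
tool_rot: [3.13, 0.003, 1.374]
contact_force: [0.3, -0.6, 0.9]
opening: 0.0371
grip_force: 0.0
```

```bash
python3 - <<'E'
from h import *
p,R,s=tool();print(p,np.degrees(s["tool_rot"]),s["time"],s["opening"],s["contact_force"])
shift([.4635,-.1245,.27],np.radians(78.8))
for n in("top","scene"):
    c=read_camera(n)
    for q in ("bay","drawer_handle","palm_grip","plane"): print(n,q,[(m["point"],round(m["confidence"],2)) for m in mark_of(c,q)][:2])
cv2.imwrite("pics/s3.png",cv2.resize(c["pixels"][140:260,160:320],(800,600),interpolation=cv2.INTER_CUBIC))
E
```

```text
[ 0.56197603 -0.17691716  0.26147778] [1.79350222e+02 1.49746767e-01 7.87466768e+01] 25.4 0.037073987550934016 [ 0.28044936 -0.6369761   0.87440795]
shift [  32.2 -106.7   -9.8]
rot [ 0.6  0.2 -0.1]
top bay [([0.5666, -0.1407, 0.0231], 0.55)]
top drawer_handle [([0.4664, -0.1236, 0.1097], 0.78)]
top palm_grip [([0.2954, 0.3142, 0.0802], 0.79)]
top plane [([0.5667, -0.1465, 0.021], 0.87), ([0.3201, 0.3274, 0.0008], 0.59)]
scene bay [([0.5657, -0.143, 0.0247], 0.82)]
scene drawer_handle [([0.4678, -0.1209, 0.1105], 0.86)]
scene palm_grip [([0.5603, -0.1747, 0.1028], 0.8), ([0.293, 0.3132, 0.0755], 0.61)]
scene plane [([0.5663, -0.1444, 0.0196], 0.89), ([0.3257, 0.3262, -0.0009], 0.79)]
```

View pics/s3.png

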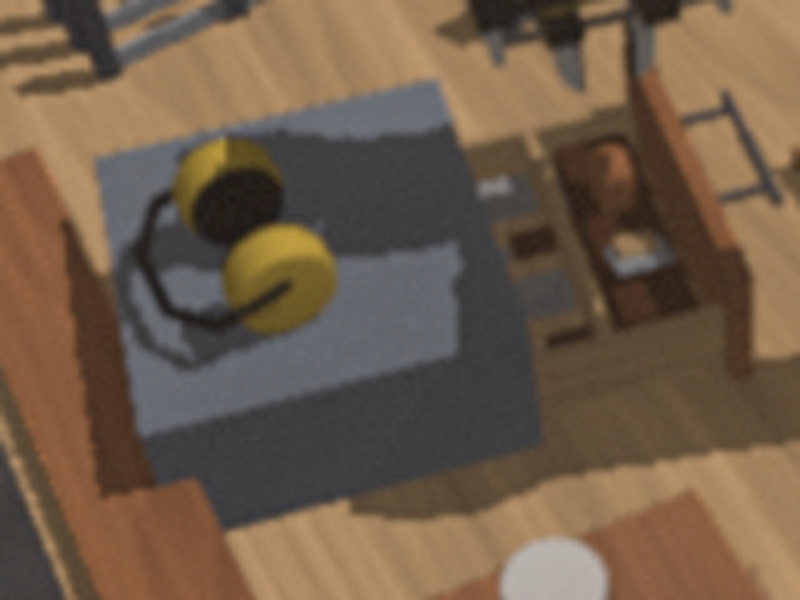

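The plane lies flat in the front compartment, with the grip at crop (605,170) and the iron at (640,245). Next I regrip the handle.

Call:
arm_command --series '[{"x":10,"y":-30,"z":-10,"rx":0,"ry":0,"rz":0},{"x":20,"y":-65,"z":-10,"rx":0,"ry":0,"rz":0},{"x":32,"y":-100,"z":-10,"rx":0,"ry":0,"rz":0},{"x":32,"y":-106,"z":-10,"rx":0,"ry":0,"rz":0},{"x":32,"y":-106,"z":-10,"rx":0,"ry":0,"rz":0}]'

```text
time: 26.4
tool_pos: [0.4618, -0.1237, 0.2652]
tool_rot: [3.141, 0.0, 1.375]
contact_force: [-0.1, 0.2, 0.1]
opening: 0.0368
grip_force: 0.0
```

```bash
python3 - <<'E'
from h import *
p,R,s=tool();print(p,np.degrees(s["tool_rot"]))
shift([.4645,-.1245,.160],np.radians(78.8))
E
```

```text
[ 0.46179715 -0.12374572  0.26517168] [1.79960365e+02 6.53010060e-03 7.87578026e+01]
shift [ -0.2   2.7 105.2]
rot [ 0.  0. -0.]
```

Call:
arm_command --series '[{"x":0,"y":3,"z":35,"rx":0,"ry":0,"rz":0},{"x":0,"y":3,"z":65,"rx":0,"ry":0,"rz":0},{"x":0,"y":3,"z":85,"rx":0,"ry":0,"rz":0},{"x":0,"y":3,"z":97,"rx":0,"ry":0,"rz":0},{"x":0,"y":3,"z":104,"rx":0,"ry":0,"rz":0},{"x":0,"y":3,"z":104,"rx":0,"ry":0,"rz":0}]'

```text
time: 27.0
tool_pos: [0.4656, -0.1249, 0.1599]
tool_rot: [-3.14, -0.0, 1.374]
contact_force: [0.5, 0.4, -0.1]
opening: 0.0372
grip_force: 0.0
```

Call:
arm_command --series '[{"x":0,"y":0,"z":0,"rx":0,"ry":0,"rz":0},{"x":0,"y":0,"z":0,"rx":0,"ry":0,"rz":0},{"x":0,"y":0,"z":0,"rx":0,"ry":0,"rz":0},{"x":0,"y":0,"z":0,"rx":0,"ry":0,"rz":0},{"x":0,"y":0,"z":0,"rx":0,"ry":0,"rz":0}]' --hand 0 --squeeze 30

```text
time: 27.5
tool_pos: [0.4652, -0.1246, 0.1612]
tool_rot: [3.141, 0.0, 1.374]
contact_force: [-1.3, 0.5, 4.5]
opening: 0.0085
grip_force: 30.0
```

Call:
arm_command --series '[{"x":0,"y":5,"z":0,"rx":0,"ry":0,"rz":0},{"x":0,"y":12,"z":0,"rx":0,"ry":0,"rz":0},{"x":0,"y":22,"z":0,"rx":0,"ry":0,"rz":0},{"x":0,"y":33,"z":0,"rx":0,"ry":0,"rz":0},{"x":0,"y":45,"z":0,"rx":0,"ry":0,"rz":0},{"x":0,"y":57,"z":0,"rx":0,"ry":0,"rz":0},{"x":0,"y":69,"z":0,"rx":0,"ry":0,"rz":0},{"x":0,"y":81,"z":0,"rx":0,"ry":0,"rz":0},{"x":0,"y":93,"z":0,"rx":0,"ry":0,"rz":0},{"x":0,"y":105,"z":0,"rx":0,"ry":0,"rz":0},{"x":0,"y":116,"z":0,"rx":0,"ry":0,"rz":0},{"x":0,"y":126,"z":0,"rx":0,"ry":0,"rz":0},{"x":0,"y":134,"z":0,"rx":0,"ry":0,"rz":0},{"x":0,"y":140,"z":0,"rx":0,"ry":0,"rz":0},{"x":0,"y":144,"z":0,"rx":0,"ry":0,"rz":0},{"x":0,"y":144,"z":0,"rx":0,"ry":0,"rz":0}]'

```text
time: 29.1
tool_pos: [0.6072, -0.1533, 0.1613]
tool_rot: [3.139, 0.001, 1.374]
contact_force: [0.6, -2.7, 4.1]
opening: 0.0091
grip_force: 30.0
```

Call:
arm_command --series '[{"x":0,"y":2,"z":0,"rx":0,"ry":0,"rz":0},{"x":0,"y":4,"z":0,"rx":0,"ry":0,"rz":0},{"x":0,"y":5,"z":0,"rx":0,"ry":0,"rz":0},{"x":0,"y":6,"z":0,"rx":0,"ry":0,"rz":0},{"x":0,"y":6,"z":0,"rx":0,"ry":0,"rz":0}]'

```text
time: 29.6
tool_pos: [0.6112, -0.1542, 0.1613]
tool_rot: [-3.14, 0.001, 1.374]
contact_force: [-7.8, -3.0, 8.7]
opening: 0.009
grip_force: 30.0
```

Call:
arm_command --series '[{"x":0,"y":1,"z":0,"rx":0,"ry":0,"rz":0},{"x":0,"y":2,"z":0,"rx":0,"ry":0,"rz":0},{"x":0,"y":2,"z":0,"rx":0,"ry":0,"rz":0}]'

```text
time: 29.9
tool_pos: [0.6115, -0.1542, 0.1612]
tool_rot: [-3.135, 0.001, 1.374]
contact_force: [-14.3, -1.6, 11.6]
opening: 0.009
grip_force: 30.0
```

Call:
arm_command --series '[{"x":0,"y":0,"z":0,"rx":0,"ry":0,"rz":0},{"x":0,"y":0,"z":0,"rx":0,"ry":0,"rz":0},{"x":0,"y":-2,"z":0,"rx":0,"ry":0,"rz":0},{"x":0,"y":-2,"z":0,"rx":0,"ry":0,"rz":0},{"x":0,"y":-2,"z":0,"rx":0,"ry":0,"rz":0},{"x":0,"y":-2,"z":-25,"rx":0,"ry":0,"rz":0},{"x":0,"y":-2,"z":-60,"rx":0,"ry":0,"rz":0},{"x":0,"y":-2,"z":-110,"rx":0,"ry":0,"rz":0},{"x":0,"y":-80,"z":-120,"rx":0,"ry":0,"rz":0},{"x":0,"y":-80,"z":-120,"rx":0,"ry":0,"rz":0},{"x":0,"y":-80,"z":-120,"rx":0,"ry":0,"rz":0}]' --hand 34

```text
time: 31.0
tool_pos: [0.5334, -0.1378, 0.2821]
tool_rot: [3.142, -0.0, 1.374]
contact_force: [0.2, -0.4, -0.2]
opening: 0.0338
grip_force: 0.0
```

```bash
python3 - <<'E'
from h import *
p,R,s=tool();print(p,s["contact_force"],s["time"])
for n in("scene","top"):
    c=read_camera(n)
    for q in ("drawer_handle","sanding_block","offcut","chisel","mallet","cabinet"): print(n,q,[(m["point"],round(m["confidence"],2)) for m in mark_of(c,q)][:2])
cv2.imwrite("pics/t4.png",c["pixels"])
E
```

```text
[ 0.53337354 -0.13780125  0.28208097] [ 0.20719799 -0.35860119 -0.17901294] 31.0
scene drawer_handle [([0.6102, -0.1519, 0.1115], 0.71)]
scene sanding_block []
scene offcut [([0.3732, -0.0946, 0.0008], 0.6)]
scene chisel []
scene mallet [([0.4014, 0.52, -0.0002], 0.73)]
scene cabinet [([0.3726, -0.0958, 0.0009], 0.72), ([0.675, -0.1707, -0.0009], 0.7)]
top drawer_handle []
top sanding_block [([0.3594, -0.4712, -0.0036], 0.67), ([0.693, 0.1789, -0.0024], 0.52)]
top offcut []
top chisel [([0.4395, 0.1034, 0.0011], 0.63)]
top mallet [([0.4014, 0.5175, -0.0017], 0.72)]
top cabinet [([0.6713, -0.1672, 0.0005], 0.66)]
```

View pics/t4.png

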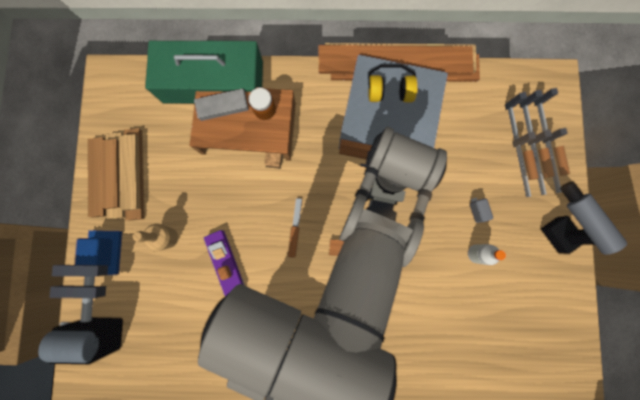

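The drawer front is back against the cabinet near (370,150). The riser is empty except for the sanding block at (274,160), and the other objects are where they started.

```bash
python3 -c "
from cell import *
print(hand_in())"
```

```text
the job is handed in; nothing more can be done
None
```

The job is done and handed in at about 31 s: the plane lies flat in the drawer's front compartment, the drawer is shut against its stop, and the other things look unmoved in the last pictures. The hand-in gave no verdict.

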